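# Shut the shim case that has no tool left in it

### The job

Two yellow shim cases stand open on the work board; in one of them somebody has left a spanner lying across the compartments. Using only the fingertips, push the lid of the other case, the one without the spanner, over and press it fully shut, without slamming it and without shoving or lifting the case. Leave the case with the spanner open as it is, spanner included, and do not disturb the things standing around.

Things in the scene. Friction and masses are not known exactly. Their poses are not given: they have to be found in the camera images.
- shim_case: Yellow plastic case of washers, the one without a spanner: the lid to shut. Base 140 x 200 mm (x, y), 34 mm high, 4 compartments in a row along y; about 0.9 kg, loose on a fixed plywood board 24 mm thick. Origin: centre of its underside; z up, x towards the hinge. Hinge line: parallel to y at x = +73 mm, 35 mm above the underside.
- shim_case_lid (a joint): Lid angle of shim_case, rad: 0 shut (level), 1.57 upright, 1.95 fully open (leaning back). Stiff hinge (0.16 N m): the lid stays where it is left. Flat plate 2 mm thick, 206 mm along the hinge, free edge 148 mm from the hinge line, with an 8 mm rim; shut, its top is 37 mm above the board (61 mm above the bench).
- shim_case_edge (a point): Middle of the free edge of the lid of shim_case, on its outer (top) face: 148 mm from the hinge line; moves with the lid.
- spanner_case: Yellow plastic case of washers, the one with the spanner lying in it. Base 140 x 200 mm (x, y), 34 mm high, 4 compartments in a row along y; about 0.9 kg, loose on a fixed plywood board 24 mm thick. Origin: centre of its underside; z up, x towards the hinge. Hinge line: parallel to y at x = +73 mm, 35 mm above the underside.
- spanner_case_lid (a joint): Lid angle of spanner_case, rad: 0 shut (level), 1.57 upright, 1.95 fully open (leaning back). Stiff hinge (0.16 N m): the lid stays where it is left. Flat plate 2 mm thick, 206 mm along the hinge, free edge 148 mm from the hinge line, with an 8 mm rim; shut, its top is 37 mm above the board (61 mm above the bench).
- spanner_case_edge (a point): Middle of the free edge of the lid of spanner_case, on its outer (top) face: 148 mm from the hinge line; moves with the lid.
- spanner: Steel open-ended spanner, 155 mm long (along its y), 26 mm wide, 6 mm thick, lying loose on the dividers of spanner_case, below its rim. Origin: centre of its underside.
- grease_tub: Yellow and white round tub with a lid, 79 mm across, 72 mm high, loose, beyond the cases. Origin: centre of its underside.
- bearing: Ball bearing lying flat, 52 mm across, 12 mm high, loose, between the two cases. Origin: centre of its underside.
- mallet: Rubber mallet with a wooden handle, lying flat, 252 mm long (along its y), 70 mm wide, 40 mm high, loose, to the right of the cases. Origin: centre of its underside.
- gearbox: Grey planetary gearbox standing on its black foot, 77 x 77 mm, 133 mm high with its shaft, loose, to the left beyond the cases. Origin: centre of its underside.

How it is judged:
On the way:
1. the shim case's lid is pushed over, past half shut (value of joint shim_case_lid below 0.8 rad), for 0.05 s.
At the end, for the whole second after the job is handed in: Shim case: lid shut within 0.035 rad (5 mm gap at the free edge), flat and at rest within 20 mm of its start. Spanner case: lid above 1.3 rad, within 20 mm of its start. Spanner, grease tub, bearing, mallet and gearbox within 20 mm of their starts (value of joint shim_case_lid below 0.035 rad and distance of each of shim_case, spanner_case, spanner, grease_tub, bearing, mallet, gearbox from where it was at the start of the episode below 0.02 m and angle between shim_case's own z axis and vertical below 0.05 rad and linear speed of shim_case below 0.02 m/s and value of joint spanner_case_lid above 1.3 rad); the robot touches nothing.
It fails at once if the shim case is lifted, tipped or shoved more than 20 mm (height (world z) of shim_case above 0.039 m or angle between shim_case's own z axis and vertical above 0.15 rad or distance of shim_case from where it was at the start of the episode above 0.02 m).
It fails at once if the lid is slammed (faster than 4 rad/s) (velocity of joint shim_case_lid below -4 rad/s).
It fails at once if the spanner case is shoved or its lid pushed towards shut (distance of spanner_case from where it was at the start of the episode above 0.02 m or value of joint spanner_case_lid below 1.3 rad).
It fails at once if the spanner or a bystander is disturbed (moved more than 20 mm) (distance of any of spanner, grease_tub, bearing, mallet, gearbox from where it was at the start of the episode above 0.02 m).
It also fails if it takes over 38 s, if anything falls off the work surface, if the arm or the gripper's body presses on something with over 40 N, if the wrist force passes 120 N, or if a joint passes its speed limit or range.

### The arm

A 6-joint arm with a two-finger parallel gripper is mounted at the origin on the work surface; the furniture and walls round the work are solid. World frame = base frame: x ahead of the robot, y to its left, z up, the work surface at z = 0. Lengths are in m, angles in rad, forces in N, time in s.
With the tool pointing down it reaches from about 0.3 to 0.775 m from the base axis. Payload 14.6 kg.
Tool frame: the origin (TCP) lies on the centre line of the jaws, within the pads' length; the fingertips stand 19 mm ahead of it and the grasp point (between the pads) is the TCP; y points along the fingers, x is the direction in which the jaws open and shut, and the axes are right-handed (so a half turn about y gives the same grasp; the last joint's range is limited). The gripper opens to 94 mm and grips with 3 to 60 N. Pads are 16 mm wide; open, the fingers measure 119 mm over their backs; the gripper's body (75 mm by 177 mm) begins 78 mm behind the grasp point.
Start: joints at [1.151, 0.3, 1.521, -0, 1.321, -0.067], TCP at [0.19, 0.516, 0.224] pointing down, gripper open.
Joint ranges: [-3.03, 3.03], [-0.79, 2.21], [0.23, 2.52], [-1.04, 4.18], [0, 3.07], [-2.55, 2.55]. Speed limits (rad/s): [2.22, 2.22, 2.57, 3.14, 3.14, 3.14].

### API

Orientations are given as [roll, pitch, yaw] about the fixed x, y, z axes, in that order (R = Rz(yaw) Ry(pitch) Rx(roll)).
In Python, from station import get_obs, cams, workorder gives the robot as it stands.
- The arm moves only by the shell command python3 -m handwheel 'ROWS' [FORCE]. ROWS is JSON, a list of rows, each an object of numbers: "fingers": the opening, from -1 (shut) to 1 (fully open); "x", "y", "z": the shift along the tool's x, y, z in m; "spin": the turn about the tool's y in degrees. In form: [{"fingers": .., "x": .., "y": .., "z": .., "spin": ..}, ...]. A call has exactly 10 rows; each row is the pose to reach, as a shift and turn from the pose commanded when the call began, along the tool's axes at that moment; what a row does not reach only later rows make up. A row lasts 1/10 s, in which the tool goes at most 50 mm and 8.59 degrees, less where a joint would pass 70% of its speed; a pose out of reach is approached as far as the arm can. A call with a gripper value outside its range is refused whole. The fingers move at their own pace and stop on an object; FORCE is the grip in N (left out, the last holds). Time passes only in rows, so rows that repeat a pose let the fingers close, or fill a call up. It gives the time, the measured TCP pose, the force and the opening at its end, in the units of the state.
- get_obs(): the state, without advancing time (a new reading comes with each control period).
- cams.camera(name): name is "side" or "top"; returns (picture, depth): 384x512x3 uint8, red, green, blue; 384x512 float32, m along the optical axis (not along the pixel's ray), 0 where there is no reading.
- cams.get_calibration(name): a dict with "fx", "fy", "cx", "cy" (pixels), "dist" ([k1, k2, p1, p2, k3] as OpenCV has them; the pictures are not rectified), "view" (4x4, takes a point from world to camera coordinates). Camera axes: x right, y down, z forward; pixel columns grow to the right and rows downward; lengths in m; the calibration is good to about 2 mm. A picture is of the moment at which its call begins. get_calibration takes no time and is no camera call.
- workorder.hand_in(): hands the job in, once; it reports no verdict.
The state is a dict: "time_s": time; "qpos": joint angles; "joint_vel": joint speeds; "tau": joint torques, N m; "ee_pos": TCP position; "eef_rot": TCP orientation; "force": force on the tool from outside, world axes, zero at the start; "moment": the same for the moment, N m; "grip_width": finger opening in m.
Only numpy, scipy, OpenCV 4.12 (cv2) and the standard library are available. Lean on these libraries where they do the work, as an engineer would, in place of code of your own. Each camera call takes 0.05 s, during which the arm holds its last target. There are 200 camera calls.

## Working session

There is one attempt and no reset: what is moved stays moved. The work goes in short steps, Python scripts to look and compute and a shell command to move; the robot and the scene stay as the last step left them, time stands still between calls to the robot, and variables do not carry over. Pictures are saved under pics/ and viewed, about 8 in all and at most 12, crops included, and the job is handed in when it is done.

```bash
mkdir -p pics; ls
cat > h.py <<'E'
import numpy as np, cv2
from station import get_obs, cams, workorder
def cal(n):
    c=cams.get_calibration(n); K=np.array([[c['fx'],0,c['cx']],[0,c['fy'],c['cy']],[0,0,1.]])
    return K,np.array(c['dist'],float),np.array(c['view'])
def cloud(n,depth):
    K,d,V=cal(n); h,w=depth.shape
    u,v=np.meshgrid(np.arange(w),np.arange(h))
    p=cv2.undistortPoints(np.stack([u,v],-1).reshape(-1,1,2).astype(np.float64),K,d).reshape(h,w,2)
    P=np.dstack([p*depth[...,None],depth])
    R,t=V[:3,:3],V[:3,3]
    return (P-t)@R   # R^T (P-t)
E
python3 - <<'E'
from h import *
for n in ('side','top'):
    p,d=cams.camera(n); cv2.imwrite(f'pics/{n}0.png',p[...,::-1]); np.savez(f'{n}0.npz',p=p,d=d)
    V=cal(n)[2]; print(n,-V[:3,:3].T@V[:3,3],V[2,:3],(d>0).mean())
o=get_obs(); print({k:np.round(v,3) for k,v in o.items()})
E
```

```text
pics
side [ 0.25984049 -1.11582991  0.70690521] [ 0.22037663  0.84695875 -0.48383367] 0.9962259928385416
top [ 0.46319368 -0.04275852  1.34111703] [ 0.05734405 -0.01217944 -0.99828018] 0.9957733154296875
{'time_s': np.float64(0.1), 'qpos': array([ 1.151,  0.3  ,  1.522,  0.   ,  1.321, -0.067]), 'joint_vel': array([ 0.   , -0.001, -0.002, -0.001, -0.   ,  0.001]), 'tau': array([ 1.0000e-03, -5.3264e+01, -3.5329e+01,  7.1000e-02,  2.3000e-02,
        0.0000e+00]), 'ee_pos': array([0.19 , 0.516, 0.224]), 'eef_rot': array([-1.571e+00,  1.000e-03,  1.218e+00]), 'force': array([ 0.178,  0.162, -0.528]), 'moment': array([-0.03 , -0.013, -0.008]), 'grip_width': np.float64(0.094)}
```

View pics/top0.png

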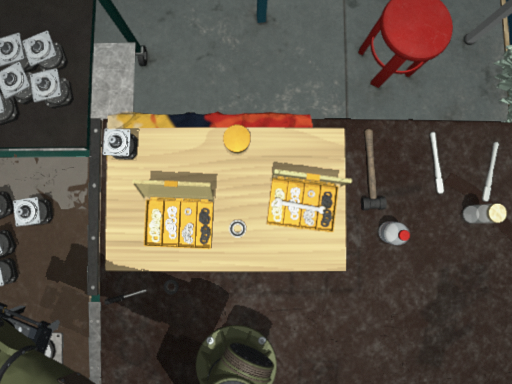

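View pics/side0.png

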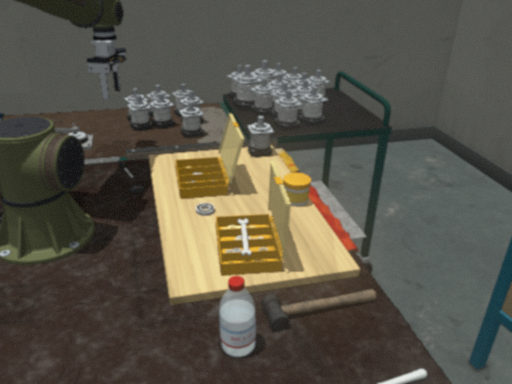

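The top view shows the case without the spanner at left (px 146-214, 198-246) with its lid at rows 180-200. The spanner case is at right, with the spanner at about (300,205). Gearbox (120,143), tub (237,138), bearing (237,228). The side view agrees.

Run:
```python
from h import *
z=np.load('top0.npz'); C=cloud('top',z['d']); p=z['p']
def at(u,v,n=''): print(n,(u,v),np.round(C[v,u],3),p[v,u])
for u,v,n in [(300,258,'board'),(120,143,'gear'),(237,138,'tub'),(237,228,'bear')]: at(u,v,n)
hsv=cv2.cvtColor(p,cv2.COLOR_RGB2HSV)
R=C[165:255,130:235].reshape(-1,3)
# case rim & lid by height
m=(C[...,2]>0.05)&(C[...,2]<0.07)&(hsv[...,1]>150)
for x0,x1 in((130,230),(255,360)):
    mm=np.zeros_like(m); mm[195:255,x0:x1]=m[195:255,x0:x1]
    P=C[mm]; r=cv2.minAreaRect(P[:,:2].astype(np.float32)); print('rim',r,len(P))
for x0,x1 in((130,225),(262,356)):
    Q=C[158:205,x0:x1].reshape(-1,3); Q=Q[Q[:,2]>0.08]
    print('lid n',len(Q),Q.min(0),Q.max(0)); top=Q[Q[:,2]>Q[:,2].max()-.01]
    print('top edge',top.min(0),top.max(0),np.polyfit(top[:,1],top[:,0],1))
    A=np.c_[Q[:,1:],np.ones(len(Q))]; print(np.linalg.lstsq(A,Q[:,0],rcond=None)[0])
z=np.load('side0.npz'); S=cloud('side',z['d'])
Q=S.reshape(-1,3)
for y0,y1 in((-0.3,0.02),(0.05,0.4)):
    q=Q[(Q[:,2]>.09)&(Q[:,2]<.3)&(Q[:,0]>.45)&(Q[:,0]<.72)&(Q[:,1]>y0)&(Q[:,1]<y1)]
    print('side lid',len(q),q.min(0),q.max(0)); A=np.c_[q[:,1:],np.ones(len(q))]; print(np.linalg.lstsq(A,q[:,0],rcond=None)[0])
```

```text
board (300, 258) [ 0.33  -0.195  0.025] [230 209 153]
gear (120, 143) [0.664 0.329 0.122] [47 48 49]
tub (237, 138) [ 0.683 -0.005  0.095] [242 201  80]
bear (237, 228) [ 0.42  -0.004  0.022] [237 220 160]
rim ((0.43734896183013916, 0.17025306820869446), (0.2006572186946869, 0.14539562165737152), 87.76927947998047) 323
rim ((0.47685113549232483, -0.19750410318374634), (0.19775044918060303, 0.1096113920211792), 83.18329620361328) 148
lid n 1130 [ 0.46319368 -0.04275852  0.08018811] [0.55254767 0.27161654 1.34111703]
top edge [ 0.46319368 -0.04275852  1.34111703] [ 0.46319368 -0.04275852  1.34111703] [-5.41639065  0.23159684]
[ 0.0679522  -0.02652197  0.52458484]
lid n 496 [ 0.46319368 -0.30961863  0.08020154] [ 0.5788478  -0.04275852  1.34111703]
top edge [ 0.46319368 -0.04275852  1.34111703] [ 0.46319368 -0.04275852  1.34111703] [-5.41639065  0.23159684]
[ 0.12407006 -0.09995713  0.60608047]
side lid 1074 [ 0.5486568  -0.29901471  0.09003624] [0.71938194 0.0194033  0.21084781]
[ 0.43205712 -0.21434297  0.68915249]
side lid 1162 [0.50728445 0.05636808 0.09004528] [0.70798237 0.3770928  0.20798709]
[ 0.51116118 -0.09177466  0.4774989 ]<stdin>:15: RankWarning: Polyfit may be poorly conditioned
<stdin>:15: RankWarning: Polyfit may be poorly conditioned
```

Run:
```python
from h import *
T=np.load('top0.npz'); C=cloud('top',T['d']); S=cloud('side',np.load('side0.npz')['d'])
for nm,Q,(a,b,c,d) in(('top',C,(158,205,130,225)),('side',S,(110,190,215,250))):
    q=Q[a:b,c:d].reshape(-1,3); q=q[(q[:,2]>.085)&(q[:,2]<.25)&(q[:,0]<.58)&(q[:,0]>.46)&(q[:,1]<.3)&(q[:,1]>.06)]
    for _ in range(4):
        A=np.c_[q[:,1:],np.ones(len(q))]; k=np.linalg.lstsq(A,q[:,0],rcond=None)[0]; r=A@k-q[:,0]; q=q[abs(r)<max(.004,1.5*r.std())]
    print(nm,len(q),k,r.std(),q.min(0),q.max(0))
    for lo in np.arange(.09,.22,.02):
        s=q[(q[:,2]>lo)&(q[:,2]<lo+.02)]
        if len(s):print(round(lo,2),len(s),np.median(s,0).round(3))
# front rim edge of base: line dir from rim points
hsv=cv2.cvtColor(T['p'],cv2.COLOR_RGB2HSV)
m=(C[...,2]>.05)&(C[...,2]<.07)&(hsv[...,1]>150); m[:195]=0;m[255:]=0;m[:,:130]=0;m[:,230:]=0
print(cv2.boxPoints(cv2.minAreaRect(C[m][:,:2].astype(np.float32))))
cv2.imwrite('pics/c1.png',cv2.resize(T['p'][120:255,95:365,::-1],None,fx=2.9,fy=2.9,interpolation=cv2.INTER_CUBIC))
```

```text
top 897 [0.04335143 0.25157065 0.48741749] 0.001348230167392299 [0.51178119 0.06259897 0.08502629] [0.55210658 0.27047194 0.20938816]
0.09 141 [0.52  0.156 0.101]
0.11 163 [0.525 0.168 0.12 ]
0.13 168 [0.53  0.17  0.141]
0.15 172 [0.536 0.163 0.16 ]
0.17 51 [0.541 0.192 0.173]
0.19 174 [0.544 0.157 0.202]
side 681 [0.04505186 0.27174971 0.48639515] 0.0013127575580187511 [0.51131812 0.06022354 0.0854082 ] [0.55442512 0.2783268  0.20585319]
0.09 116 [0.521 0.172 0.1  ]
0.11 119 [0.527 0.167 0.119]
0.13 123 [0.532 0.166 0.14 ]
0.15 124 [0.538 0.164 0.16 ]
0.17 118 [0.543 0.164 0.179]
0.19 50 [0.546 0.137 0.201]
[[0.3608011  0.07283015]
 [0.5060865  0.06717084]
 [0.5138968  0.267676  ]
 [0.3686114  0.2733353 ]]
```

View pics/c1.png

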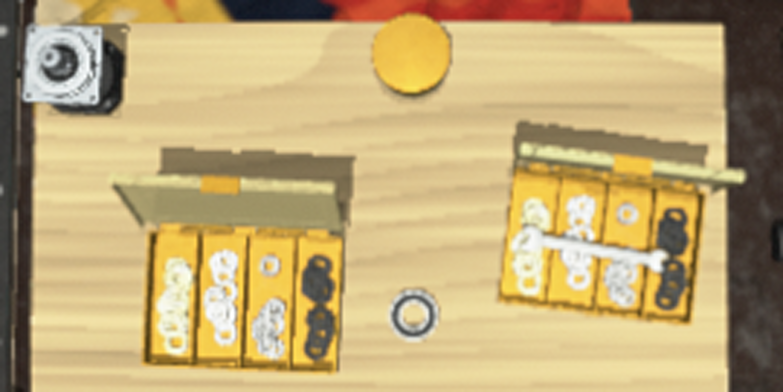

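The lid leans back at about 1.83 rad. Its hinge is near (0.510,0.167,0.059), its top edge near x 0.55, z 0.205, and the case yaw is about -2.5°. All of this fits the sizes given. Next I shut the fingers, rise, align, and cross over high.

```bash
python3 -m handwheel '[{"fingers":-1,"x":0,"y":-0.02,"z":0,"spin":-4},{"fingers":-1,"x":0,"y":-0.04,"z":0,"spin":-8},{"fingers":-1,"x":0,"y":-0.06,"z":0,"spin":-12},{"fingers":-1,"x":0,"y":-0.07,"z":0,"spin":-16},{"fingers":-1,"x":0,"y":-0.07,"z":0,"spin":-17.7},{"fingers":-1,"x":0,"y":-0.07,"z":0,"spin":-17.7},{"fingers":-1,"x":0,"y":-0.07,"z":0,"spin":-17.7},{"fingers":-1,"x":0,"y":-0.07,"z":0,"spin":-17.7},{"fingers":-1,"x":0,"y":-0.07,"z":0,"spin":-17.7},{"fingers":-1,"x":0,"y":-0.07,"z":0,"spin":-17.7}]' 20
python3 -m handwheel '[{"fingers":-1,"x":-0.015,"y":0,"z":-0.02,"spin":0},{"fingers":-1,"x":-0.03,"y":0,"z":-0.04,"spin":0},{"fingers":-1,"x":-0.05,"y":0,"z":-0.065,"spin":0},{"fingers":-1,"x":-0.07,"y":0,"z":-0.09,"spin":0},{"fingers":-1,"x":-0.09,"y":0,"z":-0.115,"spin":0},{"fingers":-1,"x":-0.11,"y":0,"z":-0.14,"spin":0},{"fingers":-1,"x":-0.13,"y":0,"z":-0.165,"spin":0},{"fingers":-1,"x":-0.15,"y":0,"z":-0.19,"spin":0},{"fingers":-1,"x":-0.16,"y":0,"z":-0.205,"spin":0},{"fingers":-1,"x":-0.165,"y":0,"z":-0.21,"spin":0}]'
python3 -m handwheel '[{"fingers":-1,"x":-0.015,"y":0,"z":-0.02,"spin":0},{"fingers":-1,"x":-0.03,"y":0,"z":-0.04,"spin":0},{"fingers":-1,"x":-0.05,"y":0,"z":-0.065,"spin":0},{"fingers":-1,"x":-0.07,"y":0,"z":-0.09,"spin":0},{"fingers":-1,"x":-0.09,"y":0,"z":-0.115,"spin":0},{"fingers":-1,"x":-0.11,"y":0,"z":-0.14,"spin":0},{"fingers":-1,"x":-0.13,"y":0,"z":-0.165,"spin":0},{"fingers":-1,"x":-0.15,"y":0,"z":-0.19,"spin":0},{"fingers":-1,"x":-0.165,"y":0,"z":-0.21,"spin":0},{"fingers":-1,"x":-0.17,"y":0,"z":-0.215,"spin":0}]'
```

```text
time_s: 1.1
ee_pos: [0.19, 0.5161, 0.2942]
eef_rot: [-1.571, 0.0, 1.527]
force: [-0.4, 0.3, 0.3]
grip_width: 0.017
time_s: 2.1
ee_pos: [0.3937, 0.3411, 0.2943]
eef_rot: [-1.571, 0.0, 1.525]
force: [-0.4, 0.2, 0.4]
grip_width: 0.0006
time_s: 3.1
ee_pos: [0.6009, 0.1619, 0.2938]
eef_rot: [-1.57, 0.0, 1.526]
force: [-1.0, -0.1, 0.0]
grip_width: 0.0004
```

```bash
python3 -m handwheel '[{"fingers":-1,"x":0,"y":0.015,"z":0,"spin":0},{"fingers":-1,"x":0,"y":0.03,"z":0,"spin":0},{"fingers":-1,"x":0,"y":0.045,"z":0,"spin":0},{"fingers":-1,"x":0,"y":0.06,"z":0,"spin":0},{"fingers":-1,"x":0,"y":0.075,"z":0,"spin":0},{"fingers":-1,"x":0,"y":0.09,"z":0,"spin":0},{"fingers":-1,"x":0,"y":0.1,"z":0,"spin":0},{"fingers":-1,"x":0,"y":0.105,"z":0,"spin":0},{"fingers":-1,"x":0,"y":0.105,"z":0,"spin":0},{"fingers":-1,"x":0,"y":0.105,"z":0,"spin":0}]'
python3 - <<'E'
from h import *
p,d=cams.camera('side'); np.savez('side1.npz',p=p,d=d)
cv2.imwrite('pics/s1.png',cv2.resize(p[40:290,130:380,::-1],None,fx=2.4,fy=2.4))
E
```

```text
time_s: 4.1
ee_pos: [0.6001, 0.163, 0.1901]
eef_rot: [-1.572, -0.0, 1.527]
force: [0.4, -0.6, -0.2]
grip_width: 0.0006
```

View pics/s1.png

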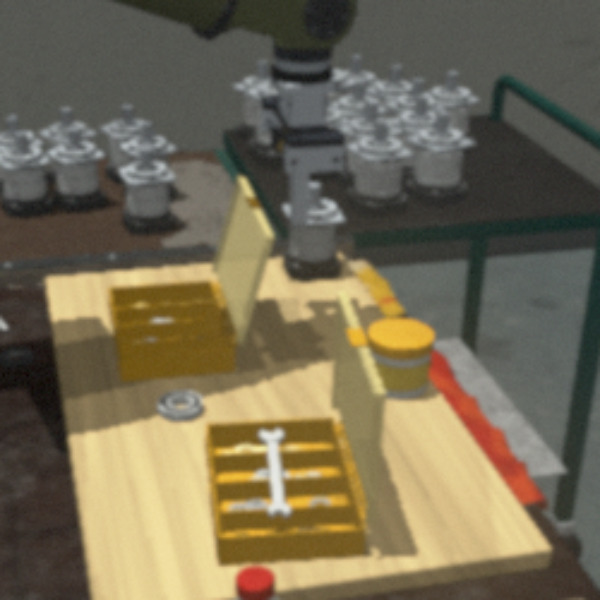

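The closed fingers stand clear behind the lid (finger at px 300,200, lid edge at 250,200); nothing has moved. Now I pull the lid over gently.

```bash
python3 -m handwheel '[{"fingers":-1,"x":0,"y":-0.004,"z":0.013,"spin":0},{"fingers":-1,"x":0,"y":-0.008,"z":0.026,"spin":0},{"fingers":-1,"x":0,"y":-0.013,"z":0.035,"spin":0},{"fingers":-1,"x":0,"y":-0.013,"z":0.044,"spin":0},{"fingers":-1,"x":0,"y":-0.013,"z":0.053,"spin":0},{"fingers":-1,"x":0,"y":-0.013,"z":0.062,"spin":0},{"fingers":-1,"x":0,"y":-0.013,"z":0.071,"spin":0},{"fingers":-1,"x":0,"y":-0.013,"z":0.08,"spin":0},{"fingers":-1,"x":0,"y":-0.013,"z":0.089,"spin":0},{"fingers":-1,"x":0,"y":-0.013,"z":0.089,"spin":0}]'
python3 - <<'E'
from h import *
p,d=cams.camera('side'); np.savez('side2.npz',p=p,d=d)
cv2.imwrite('pics/s2.png',cv2.resize(p[80:230,130:330,::-1],None,fx=3,fy=3))
E
```

```text
time_s: 5.15
ee_pos: [0.51, 0.1668, 0.2024]
eef_rot: [-1.57, 0.0, 1.527]
force: [0.4, 0.4, 0.1]
grip_width: 0.0007
```

View pics/s2.png

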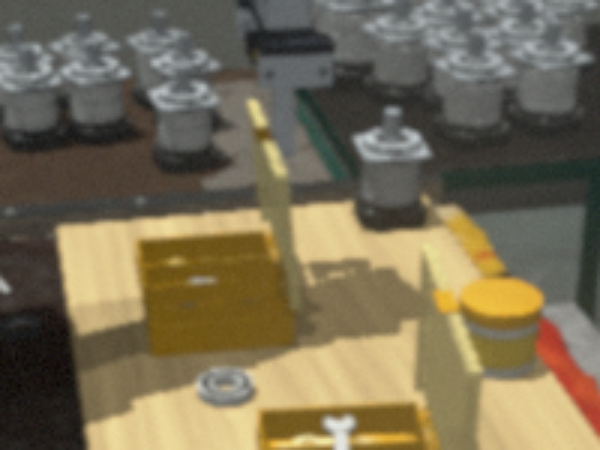

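The lid is upright (px 270,200) and the case is in place. Next come the arc down and the final press.

```bash
python3 -m handwheel '[{"fingers":-1,"x":0,"y":0.0015,"z":0.012,"spin":0},{"fingers":-1,"x":0,"y":0.004,"z":0.0245,"spin":0},{"fingers":-1,"x":0,"y":0.008,"z":0.0365,"spin":0},{"fingers":-1,"x":0,"y":0.013,"z":0.048,"spin":0},{"fingers":-1,"x":0,"y":0.019,"z":0.059,"spin":0},{"fingers":-1,"x":0,"y":0.026,"z":0.069,"spin":0},{"fingers":-1,"x":0,"y":0.034,"z":0.079,"spin":0},{"fingers":-1,"x":0,"y":0.043,"z":0.087,"spin":0},{"fingers":-1,"x":0,"y":0.043,"z":0.087,"spin":0},{"fingers":-1,"x":0,"y":0.043,"z":0.087,"spin":0}]'
python3 - <<'E'
from h import *
p,d=cams.camera('side'); np.savez('side3.npz',p=p,d=d)
cv2.imwrite('pics/s3.png',cv2.resize(p[80:230,130:330,::-1],None,fx=3,fy=3))
E
```

```text
time_s: 6.2
ee_pos: [0.4243, 0.1706, 0.1595]
eef_rot: [-1.571, 0.0, 1.527]
force: [-0.1, 0.5, 0.5]
grip_width: 0.0
```

View pics/s3.png

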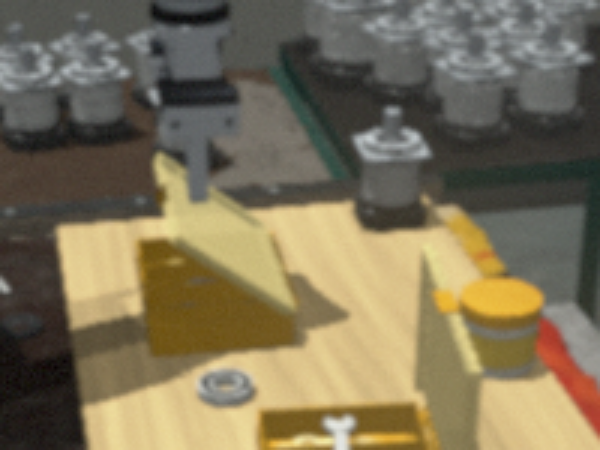

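The lid is half shut under the fingertip and the case has not moved. I continue down to about 0.03 rad.

```bash
python3 -m handwheel '[{"fingers":-1,"x":0,"y":0.01,"z":0.008,"spin":0},{"fingers":-1,"x":0,"y":0.02,"z":0.015,"spin":0},{"fingers":-1,"x":0,"y":0.0315,"z":0.02,"spin":0},{"fingers":-1,"x":0,"y":0.043,"z":0.025,"spin":0},{"fingers":-1,"x":0,"y":0.055,"z":0.028,"spin":0},{"fingers":-1,"x":0,"y":0.064,"z":0.03,"spin":0},{"fingers":-1,"x":0,"y":0.071,"z":0.031,"spin":0},{"fingers":-1,"x":0,"y":0.076,"z":0.031,"spin":0},{"fingers":-1,"x":0,"y":0.076,"z":0.031,"spin":0},{"fingers":-1,"x":0,"y":0.076,"z":0.031,"spin":0}]'
python3 -m handwheel '[{"fingers":-1,"x":0,"y":0.001,"z":0,"spin":0},{"fingers":-1,"x":0,"y":0.001,"z":0,"spin":0},{"fingers":-1,"x":0,"y":0.002,"z":0,"spin":0},{"fingers":-1,"x":0,"y":0.002,"z":0,"spin":0},{"fingers":-1,"x":0,"y":0.003,"z":0,"spin":0},{"fingers":-1,"x":0,"y":0.003,"z":0,"spin":0},{"fingers":-1,"x":0,"y":0.004,"z":0,"spin":0},{"fingers":-1,"x":0,"y":0.004,"z":0,"spin":0},{"fingers":-1,"x":0,"y":0.004,"z":0,"spin":0},{"fingers":-1,"x":0,"y":0.004,"z":0,"spin":0}]'
```

```text
time_s: 7.25
ee_pos: [0.3933, 0.1719, 0.0836]
eef_rot: [-1.571, -0.0, 1.527]
force: [0.8, 0.1, 0.4]
grip_width: 0.0006
time_s: 8.25
ee_pos: [0.3933, 0.1719, 0.0804]
eef_rot: [-1.571, -0.0, 1.527]
force: [-6.9, -2.3, 17.2]
grip_width: 0.0006
```

17 N at tip height 0.0614 m (nominal shut top 0.061 m), so the lid is seated. I rise slowly and check.

```bash
python3 -m handwheel '[{"fingers":-1,"x":0,"y":-0.003,"z":0,"spin":0},{"fingers":-1,"x":0,"y":-0.01,"z":0,"spin":0},{"fingers":-1,"x":0,"y":-0.03,"z":0,"spin":0},{"fingers":-1,"x":0,"y":-0.05,"z":0,"spin":0},{"fingers":-1,"x":0,"y":-0.075,"z":0,"spin":0},{"fingers":-1,"x":0,"y":-0.1,"z":0,"spin":0},{"fingers":-1,"x":0,"y":-0.125,"z":0,"spin":0},{"fingers":-1,"x":0,"y":-0.15,"z":0,"spin":0},{"fingers":-1,"x":0,"y":-0.16,"z":0,"spin":0},{"fingers":-1,"x":0,"y":-0.16,"z":0,"spin":0}]'
python3 - <<'E'
from h import *
p,d=cams.camera('side'); S=cloud('side',d); S0=cloud('side',np.load('side0.npz')['d'])
p0=np.load('side0.npz')['p']
cv2.imwrite('pics/s4.png',cv2.resize(np.hstack([p0[80:340,140:390],p[80:340,140:390]])[...,::-1],None,fx=1.55,fy=1.55))
q=S.reshape(-1,3)
q=q[(abs(q[:,0]-.435)<.085)&(abs(q[:,1]-.17)<.115)&(q[:,2]>.05)&(q[:,2]<.12)]
A=np.c_[q[:,:2],np.ones(len(q))]
for _ in range(3):
    k=np.linalg.lstsq(A,q[:,2],rcond=None)[0]; r=abs(A@k-q[:,2]); g=r<.004; A=A[g];q=q[g]
print('lid plane',k,len(q),'z free/hinge',k@[.362,.173,1],k@[.51,.167,1])
print(cv2.boxPoints(cv2.minAreaRect(q[:,:2].astype(np.float32))))
print(get_obs()['force'])
E
```

```text
time_s: 9.25
ee_pos: [0.3934, 0.172, 0.2403]
eef_rot: [-1.573, -0.001, 1.527]
force: [-0.2, -0.6, -1.2]
grip_width: 0.0005
lid plane [-0.00126417  0.00118849  0.06190767] 1526 z free/hinge 0.061655650192429426 0.061461422663257936
[[0.35539645 0.06514222]
 [0.5082342  0.05949909]
 [0.5160652  0.2715926 ]
 [0.36322743 0.27723572]]
[-0.99419627  0.48701172 -0.6511882 ]
```

View pics/s4.png

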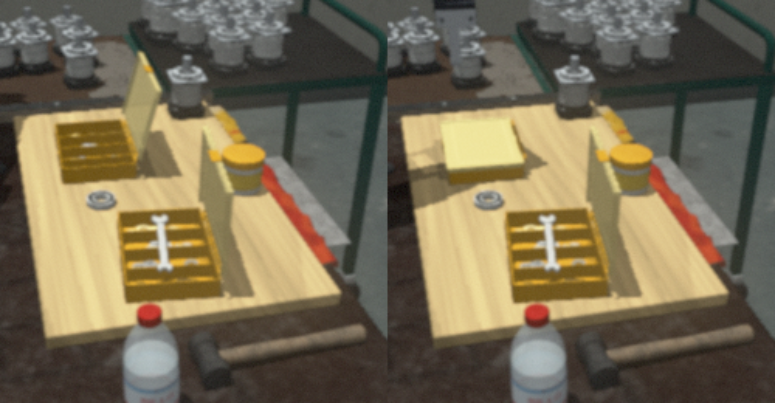

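The lid is shut and flat (0.001 rad), and everything else is where it was in the first picture.

```bash
python3 -c "from station import workorder; print(workorder.hand_in())"
```

```text
the job is handed in; nothing more can be done
None
```

I shut the lid of the case without the spanner and handed the job in at about 9.3 s of the 38 s allowed. With the fingers closed, I pushed the lid over from behind at no more than about 1 rad/s. I then pressed it down with about 17 N.

**Lid:** the final side-camera check put its plane level within about 0.001 rad. Its top is at about z = 0.0615 m, against 0.061 m for fully shut.

**Case:** the shut lid's outline centres at about (0.436, 0.168). The open case's rim centred at (0.437, 0.170), so it moved about 2 mm at most, which is within measurement error.

**Everything else:** comparing the first and last side views by eye, the spanner case and its lid, the spanner, tub, bearing, mallet and gearbox showed no visible shift. I did not measure those positions numerically at the end.

The arm was clear of everything when I handed in, with the tool about 0.16 m above the lid. No checks failed or disagreed.

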